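Work the yellow wedge out of the panel jig

TASK

The honeycomb strip in the jig with the yellow wedge has cured. Work the tight yellow wedge loose by pulling its head a little to each side in turn until both jaws have been pushed well back, then draw it straight up out of the jig and set it down, not dropped, in the grey tray. The strip held by the blue wedge is still curing: leave that wedge alone.

Things in the scene. Friction and masses are not known exactly. Their poses are not given: they have to be found in the camera images.
- yellow_wedge_center (a point): Yellow wedge, 105 mm tall, upright in its jig: body 44 mm wide in y, 22-30 mm in x, 42 mm tall; above it a 24 x 24 mm head, 63 mm tall, to grip. Point: on the head's axis, 52.5 mm above the foot; grip 30 mm above it. z up, y towards the left jaw (side pulls go along +y and -y). The foot is 10 mm above the table; nothing of the jig rises above 61 mm; a white honeycomb strip stands on its -x side.
- yellow_jaw_left (a joint): Left jaw of the yellow wedge's jig, rubber with a grey lip, on the wedge's +y side. 0 = in, 0.010 m = pushed out (+y) to its stop; about 7 N, stays where left. Move it by pulling the wedge against it. When in, its lip overhangs the wedge body by 6 mm and blocks it. The wedge rises only with both jaws out over 6 mm and itself midway between them; one jaw alone is not enough.
- yellow_jaw_right (a joint): Right jaw, the mirror image of the left, on the wedge's -y side: 0 = in, 0.010 m = pushed out (-y) to its stop. Each jaw starts 0 to 1.5 mm out.
- blue_wedge_center (a point): Blue wedge, same shape, size and point as the yellow one, in an identical jig elsewhere on the table. It must stay there. A spare green wedge standing on the bare table is not part of the job.
- tray: Grey open plastic tray fixed to the table, 180 mm (x) x 150 mm (y), 30 mm high, walls and floor 5 mm thick, empty. Origin: centre of its underside, at table height.
There are look-alikes about, which are no part of the job. What is shaped like the part that bears yellow_jaw_left but pink or turquoise is not meant.

How it is judged:
By the outcome, as a careful person would: the job done as asked, in the order asked, and still so for the second after the job is handed in, with the robot touching nothing.
It also fails if it takes over 51 s, if anything falls off the work surface, if the arm or the gripper's body presses on something with over 40 N, if the wrist force passes 120 N, or if a joint passes its speed limit or range.

ROBOT

A 6-joint arm with a two-finger parallel gripper is mounted at the origin on the work surface. World frame = base frame: x ahead of the robot, y to its left, z up, the work surface at z = 0. Lengths are in m, angles in rad, forces in N, time in s.
With the tool pointing down it reaches from about 0.3 to 0.775 m from the base axis. Payload 14.6 kg.
Tool frame: the origin (TCP) lies at the very end of the fingers, on their centre line; the grasp point (between the pads) lies 19 mm behind it; z points along the fingers, y is the direction in which the jaws open and shut (so a half turn about z gives the same grasp; the last joint's range is limited). The gripper opens to 94 mm and grips with 3 to 60 N. Pads are 16 mm wide; open, the fingers measure 119 mm over their backs; the gripper's body (75 mm by 177 mm) begins 78 mm behind the grasp point.
Start: joints at [1.042, 0.3, 1.521, -0, 1.321, -0.067], TCP at [0.245, 0.492, 0.205] pointing down, gripper open.
Joint ranges: [-3.03, 3.03], [-0.79, 2.21], [0.23, 2.52], [-1.04, 4.18], [0, 3.07], [-2.55, 2.55]. Speed limits (rad/s): [2.22, 2.22, 2.57, 3.14, 3.14, 3.14].

INTERFACE

Orientations are given as a unit quaternion [w, x, y, z].
In Python, from bench import get_obs, vision, ticket gives the robot as it stands.
- The arm moves only by the tool play_rows, never from a script. Its argument "motion" is a list that holds one entry, the list of rows, each a list of 4 numbers: the shift along the tool's x, y, z in m, then the turn about the tool's z in degrees. In form: [[[tx, ty, tz, turn], ...]]. A call has 1 to 5 rows; each row is the pose to reach, as a shift and turn from the pose commanded when the call began, along the tool's axes at that moment; what a row does not reach only later rows make up. A row lasts 1/8 s, in which the tool goes at most 62.5 mm and 10.7 degrees, less where a joint would pass 70% of its speed; a pose out of reach is approached as far as the arm can. A call with a gripper value outside its range is refused whole. "hand" is the gripper command: -1 is shut, 1 is fully open, values between are in proportion, set as the call begins (left out, the last holds). The fingers move at their own pace and stop on an object; "force" is the grip in N (left out, the last holds). Time passes only in rows, so rows that repeat a pose let the fingers close. It gives the time, the measured TCP pose, the force and the opening at its end, in the units of the state.
- get_obs(): the state, without advancing time (a new reading comes with each control period).
- vision.grab_frame(name): name is "scene" or "top" or "wrist"; returns a dict with "color" (420x560x3 uint8, red, green, blue), "fx", "fy", "cx", "cy" (pixels), "extrinsics" (4x4, takes a point from world to camera coordinates). Camera axes: x right, y down, z forward; pixel columns grow to the right and rows downward; lengths in m; the calibration is good to about 2 mm. The wrist camera is an equidistant fisheye: a pixel r from the principal point sees the ray r / f radians off the axis. A picture is of the moment at which its call begins. There is no depth.
- ticket.job_done(): hands the job in, once; it reports no verdict.
The state is a dict: "clock": time; "q": joint angles; "joint_vel": joint speeds; "effort": joint torques, N m; "position": TCP position; "tool_rot": TCP orientation; "ft_force": force on the tool from outside, world axes, zero at the start; "torque": the same for the moment, N m; "width": finger opening in m.
Only numpy, scipy, OpenCV 4.12 (cv2) and the standard library are available. Lean on these libraries where they do the work, as an engineer would, in place of code of your own. Each camera call takes 0.05 s, during which the arm holds its last target.

## Working session

There is one attempt and no reset: what is moved stays moved. The work goes in short steps, Python scripts to look and compute and a tool call to move; the robot and the scene stay as the last step left them, time stands still between calls to the robot, and variables do not carry over. Pictures are saved under pics/ and viewed, and the job is handed in when it is done.

Besides the shell and the picture viewer there is one more tool, called after ">>>" in YAML: its name, and indented under it one key for each argument. play_rows: Moves the arm, as the interface text tells. Its arguments: {"type":"object","properties":{"motion":{"type":"array","items":{"type":"array","items":{"type":"array","items":{"type":"number"}}}},"hand":{"type":"number"},"force":{"type":"number"}},"required":["motion"]}

```bash
mkdir -p pics
cat > h.py <<'E'
import numpy as np,cv2
from bench import get_obs,vision,ticket
def grab(n,f):
    d=vision.grab_frame(n); cv2.imwrite('pics/'+f,cv2.cvtColor(d['color'],cv2.COLOR_RGB2BGR)); 
    np.savez('pics/'+f[:-4]+'.npz',**{k:np.array(v) for k,v in d.items()}); return d
def load(f): return dict(np.load('pics/'+f+'.npz'))
def at_z(d,u,v,z):
    E=np.array(d['extrinsics']);R=E[:3,:3];t=E[:3,3]
    r=R.T@np.array([(u-d['cx'])/d['fx'],(v-d['cy'])/d['fy'],1]);c=-R.T@t
    return c+r*(z-c[2])/r[2]
def proj(d,p):
    E=np.array(d['extrinsics']);q=E[:3,:3]@np.array(p)+E[:3,3]
    return d['fx']*q[0]/q[2]+d['cx'],d['fy']*q[1]/q[2]+d['cy']
E
python3 - <<'E'
from h import *
o=get_obs();print(o)
for n in('scene','top','wrist'):
    d=grab(n,n+'1.png');E=np.array(d['extrinsics']);print(n,d['fx'],d['cx'],d['cy'],-E[:3,:3].T@E[:3,3])
E
```

```text
{'clock': 0.0, 'q': array([ 1.04240570e+00,  3.00485984e-01,  1.52161729e+00, -2.70797681e-06,
        1.32070827e+00, -6.66187819e-02]), 'joint_vel': array([-0.00087569,  0.00085574, -0.00059149,  0.00129089, -0.00205397,
       -0.00088832]), 'effort': array([-3.08123317e-04, -5.31819284e+01, -3.52724111e+01,  7.07415864e-02,
        2.44884094e-02, -6.26700739e-05]), 'position': array([0.24491486, 0.49214609, 0.20486285]), 'tool_rot': array([-1.77395880e-04,  2.28839660e-01,  9.73463938e-01, -5.83057109e-04]), 'ft_force': array([-0.14642083, -0.07227215, -0.32875794]), 'torque': array([0.04728485, 0.05217323, 0.03880821]), 'width': 0.0941241276439832}
scene 400.691351800127 284.77683593027524 209.33782830734066 [ 0.81763795 -0.16987584  0.76682173]
top 399.68483865496364 278.5052229083654 205.50897729585043 [0.35300044 0.03432856 0.85273878]
wrist 325.19226210127806 278.66215829444 203.08257984252234 [0.1816243  0.52281136 0.3838825 ]
```

View pics/top1.png

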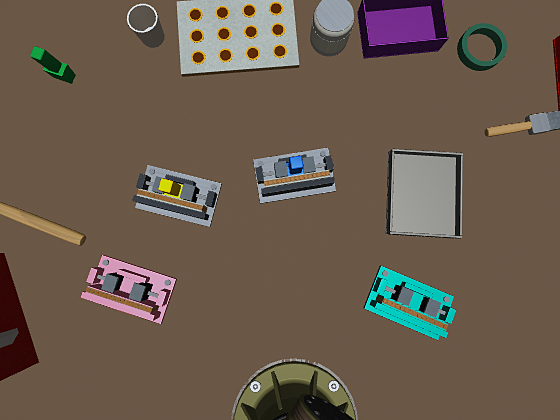

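View pics/scene1.png

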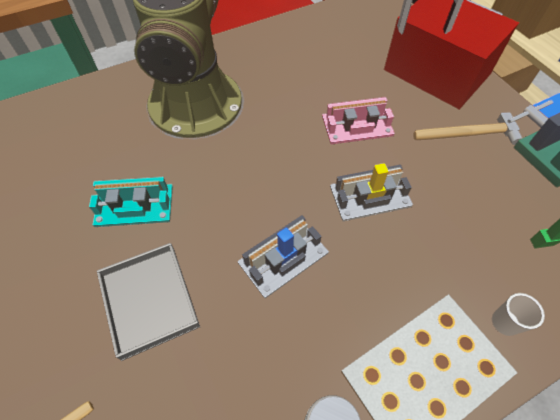

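The top view shows the yellow wedge at about (171,186), blue at (296,163), and the tray centred near (425,193). I'll zoom in on the yellow jig.

Run:
```python
import cv2
a=cv2.imread('pics/top1.png')[155:235,125:230];b=cv2.imread('pics/scene1.png')[150:225,320:420]
cv2.imwrite('pics/za.png',cv2.resize(a,None,fx=7,fy=7,interpolation=cv2.INTER_CUBIC))
cv2.imwrite('pics/zb.png',cv2.resize(b,None,fx=7.5,fy=7.5,interpolation=cv2.INTER_CUBIC))
```

```text
(no output)
```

View pics/za.png

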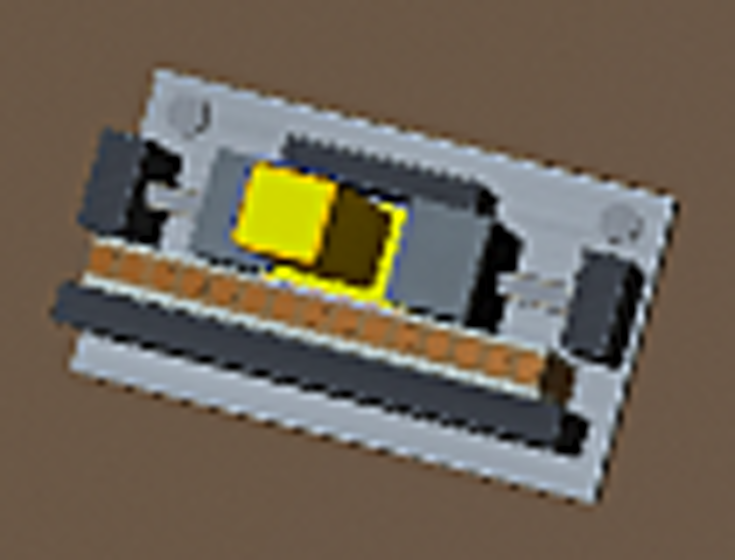

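View pics/zb.png

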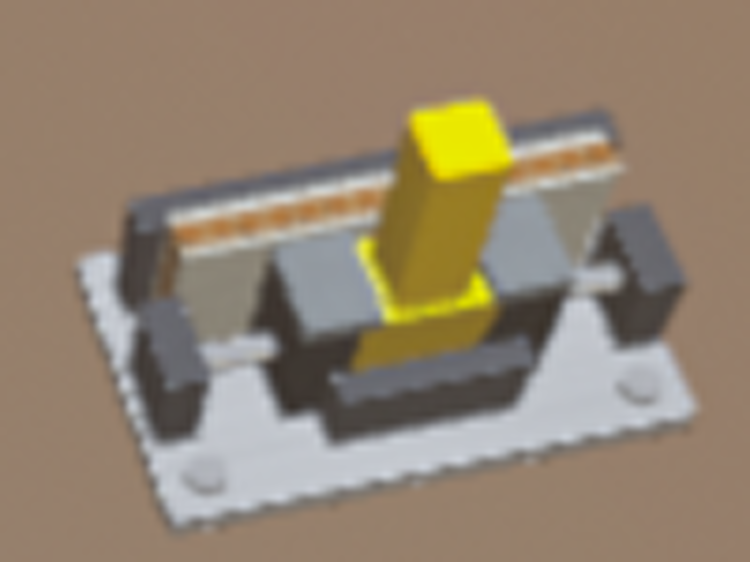

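View pics/wrist1.png

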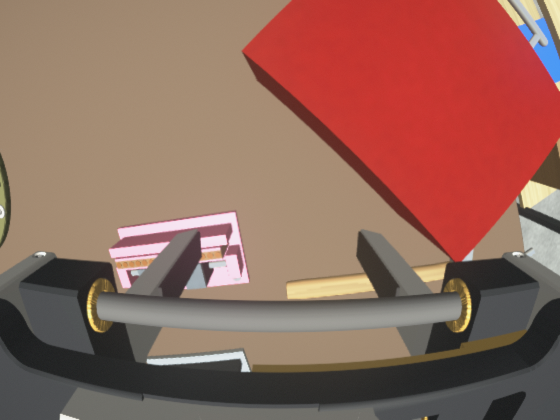

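The zooms show the yellow head's top face at about (160–173,178–192) in the top view and (375–388,164–173) in the scene view. The jig is turned by about 14°. Next I'll measure positions.

Run:
```python
from h import *
t=load('top1');s=load('scene1')
for n,d,lo,c0 in(('top',t,180,(171,186)),('scene',s,220,(381,168))):
    im=d['color'].astype(int);m=((im[...,0]>lo)&(im[...,1]>lo-10)&(im[...,2]<60)).astype(np.uint8)
    k,l,st,c=cv2.connectedComponentsWithStats(m)
    for i in range(1,k):
        if st[i,4]>15: print(n,st[i],c[i],at_z(d,*c[i],.115).round(4),c[i])
# head-top corners from zoom
Z=lambda x,y,o,f:((x+.5)/f-.5+o[0],(y+.5)/f-.5+o[1])
for nm,P,d,o,f,z in(('headtop',[(250,163),(340,185),(322,267),(235,240)],t,(125,155),7,.115),('headscene',[(412,110),(490,98),(513,165),(437,183)],s,(320,150),7.5,.115),
  ('plate',[(155,70),(680,200),(600,500),(70,370)],t,(125,155),7,.01),('platescene',[(78,260),(172,527),(700,408)],s,(320,150),7.5,.01)):
    Q=np.array([at_z(d,*Z(*p,o,f),z) for p in P]);print(nm,Q[:,:2].round(4).tolist(),Q.mean(0).round(4))
    E=np.roll(Q,-1,0)-Q;print(np.linalg.norm(E,axis=1).round(4),np.degrees(np.arctan2(E[:,1],E[:,0])).round(1))
for p in((390,150),(462,152),(461,237),(389,234)): print('tray',at_z(t,*p,.03).round(4))
for p in((98,277),(172,246),(197,320),(122,353)): print('trays',at_z(s,*p,.03).round(4))
```

```text
top [273  50  13   8  18] [278.61111111  54.61111111] [0.7263 0.0279 0.115 ] [278.61111111  54.61111111]
top [246  52  13   8  17] [251.35294118  56.35294118] [0.7229 0.0807 0.115 ] [251.35294118  56.35294118]
top [158 179  15  13 138] [165.13043478 185.        ] [0.4718 0.2405 0.115 ] [165.13043478 185.        ]
top [163 184  20  15  50] [175.18 193.04] [0.4566 0.2214 0.115 ] [175.18 193.04]
scene [375 164  13   9  83] [381.09638554 168.07228916] [0.4726 0.2408 0.115 ] [381.09638554 168.07228916]
headtop [[0.4853, 0.2499], [0.4793, 0.2257], [0.4572, 0.23], [0.4645, 0.2533]] [0.4716 0.2397 0.115 ]
[0.0248 0.0225 0.0244 0.021 ] [-104.   169.1   72.5   -9.3]
headscene [[0.4582, 0.2345], [0.4647, 0.2558], [0.4864, 0.248], [0.4818, 0.2263]] [0.4728 0.2412 0.115 ]
[0.0223 0.023  0.0222 0.025 ] [  73.1  -19.8 -101.9  160.9]
plate [[0.533, 0.3103], [0.4923, 0.1495], [0.401, 0.1725], [0.4409, 0.3331]] [0.4668 0.2414 0.01  ]
[0.1659 0.0942 0.1654 0.0949] [-104.2  165.8   76.   -13.9]
platescene [[0.4007, 0.1754], [0.4944, 0.1504], [0.533, 0.3119]] [0.476  0.2125 0.01  ]
[0.0969 0.1661 0.1901] [ -15.    76.6 -134.1]
tray [ 0.5585 -0.2065  0.03  ]
tray [ 0.5538 -0.3583  0.03  ]
tray [ 0.3753 -0.3467  0.03  ]
tray [ 0.382  -0.1984  0.03  ]
trays [ 0.3902 -0.3485  0.03  ]
trays [ 0.3934 -0.1986  0.03  ]
trays [ 0.5586 -0.2093  0.03  ]
trays [ 0.5516 -0.3475  0.03  ]
```

```bash
cat >> h.py <<'E'
from scipy.spatial.transform import Rotation as Ro
def goto(p,yang=None):
    o=get_obs();q=o['tool_rot'];R=Ro.from_quat([q[1],q[2],q[3],q[0]]).as_matrix()
    d=R.T@(np.array(p)-o['position']);a=np.degrees(np.arctan2(R[1,1],R[0,1]))
    print('t',o['clock'],'pos',o['position'].round(4),'shift',d.round(4),'yang',a.round(2),'turn',None if yang is None else round((a-yang+90)%180-90,2),'F',o['ft_force'].round(1),'w',o['width'].round(4))
    return R
E
python3 -c "
from h import *
goto([.472,.2405,.205],76)"
```

```text
Traceback (most recent call last):
  File "h.py", line 18, in goto
    print('t',o['clock'],'pos',o['position'].round(4),'shift',d.round(4),'yang',a.round(2),'turn',None if yang is None else round((a-yang+90)%180-90,2),'F',o['ft_force'].round(1),'w',o['width'].round(4))
                                                                                                                                                                                       ^^^^^^^^^^^^^^^^
AttributeError: 'float' object has no attribute 'round'
```

```bash
sed -i "s/o\['width'\].round(4)/round(o['width'],4)/" h.py
python3 -c "
from h import *
goto([.472,.2405,.205],76)"
```

```text
t 0.15 pos [0.245  0.4922 0.205 ] shift [-3.154e-01 -1.242e-01  1.000e-04] yang 63.54 turn -12.46 F [ 0.1 -0.9  0.2] w 0.0938
```

>>> play_rows:
  motion:
    - [[-0.05,-0.02,0,-3],[-0.105,-0.041,0,-7],[-0.16,-0.063,0,-12.5],[-0.215,-0.085,0,-12.5],[-0.26,-0.103,0,-12.5]]
  hand: 1

```text
clock: 0.78
position: [0.433, 0.2825, 0.2054]
tool_rot: [-0.0, 0.122, 0.993, -0.0]
ft_force: [0.2, 0.7, -0.2]
width: 0.0943
```

```bash
python3 -c "
from h import *
goto([.472,.2405,.205],76)"
```

```text
t 0.775 pos [0.433  0.2825 0.2054] shift [-0.048  -0.0313  0.0004] yang 76.0 turn 0.0 F [ 0.2  0.7 -0.2] w 0.0943
```

>>> play_rows:
  motion:
    - [[-0.048,-0.031,0,0],[-0.048,-0.031,0.04,0],[-0.048,-0.031,0.04,0]]

```text
clock: 1.15
position: [0.47, 0.2418, 0.1632]
tool_rot: [-0.002, 0.122, 0.993, -0.001]
ft_force: [-0.5, 0.3, -0.6]
width: 0.094
```

```bash
python3 -c "
from h import *
goto([.472,.2405,.0735],76);grab('wrist','w2.png');grab('top','t2.png');grab('scene','s2.png')"
```

```text
t 1.15 pos [0.47   0.2418 0.1632] shift [-0.0027 -0.0005  0.0897] yang 75.99 turn -0.01 F [-0.5  0.3 -0.6] w 0.094
```

View pics/w2.png

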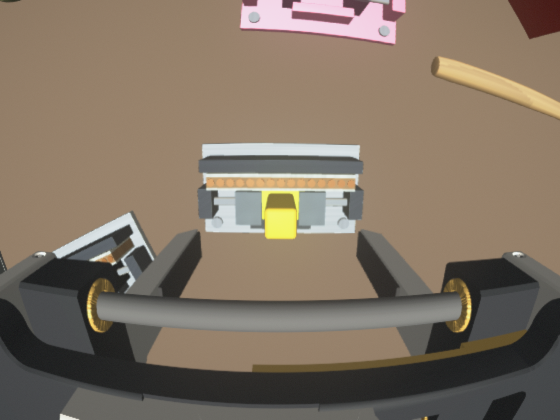

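View pics/s2.png

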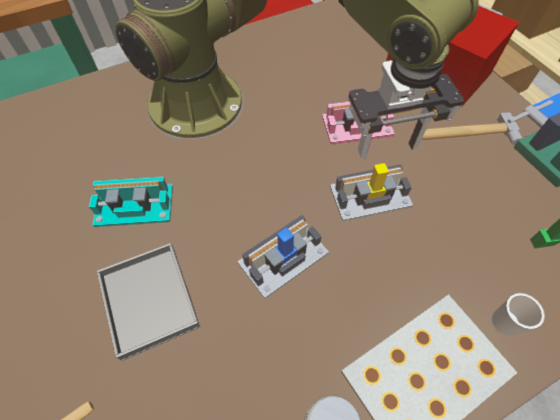

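The wrist view shows the head at column 281, midway between the fingers, with the jig square to them. I'll descend.

>>> play_rows:
  motion:
    - [[-0.0025,0,0.03,0],[-0.0025,0,0.06,0],[-0.0025,0,0.089,0],[-0.0025,0,0.089,0]]

```text
clock: 1.8
position: [0.4729, 0.2424, 0.0762]
tool_rot: [-0.001, 0.121, 0.993, -0.0]
ft_force: [-0.3, -0.6, -0.1]
width: 0.0938
```

```bash
python3 -c "
from h import *
goto([.472,.2405,.0735],76)
"
```

```text
t 1.8 pos [0.4729 0.2424 0.0762] shift [ 0.0004 -0.0021  0.0027] yang 76.1 turn 0.1 F [-0.3 -0.6 -0.1] w 0.0938
```

>>> play_rows:
  motion:
    - [[0,-0.001,0.001,0],[0,-0.001,0.001,0],[0,-0.001,0.001,0],[0,-0.001,0.001,0],[0,-0.001,0.001,0]]
  hand: -1
  force: 25

```text
clock: 2.42
position: [0.4732, 0.2411, 0.0756]
tool_rot: [0.0, 0.122, 0.993, 0.0]
ft_force: [0.2, -0.2, 0.3]
width: 0.0476
```

```bash
python3 -c "
from h import *
goto([.472,.2405,.0735],76)
"
```

```text
t 2.425 pos [0.4732 0.2411 0.0756] shift [ 0.0011 -0.0009  0.0021] yang 76.04 turn 0.04 F [ 0.2 -0.2  0.3] w 0.0476
```

>>> play_rows:
  motion:
    - [[0,0,0.001,0],[0,0,0.001,0],[0,0,0.001,0],[0,0,0.001,0],[0,0,0.001,0]]

```text
clock: 3.05
position: [0.4731, 0.2411, 0.0743]
tool_rot: [-0.0, 0.122, 0.993, -0.0]
ft_force: [-0.6, 1.1, -1.8]
width: 0.0236
```

```bash
python3 -c "
from h import *
goto([.472,.2405,.0735],76)
"
```

```text
t 3.05 pos [0.4731 0.2411 0.0743] shift [ 0.001  -0.0008  0.0008] yang 76.04 turn 0.04 F [-0.6  1.1 -1.8] w 0.0236
```

Gripped (23.6 mm). Now I'll rock it along tool y, which is the wedge's y, in growing swings.

>>> play_rows:
  motion:
    - [[0,0.0015,0,0],[0,0.003,0,0],[0,0.0045,0,0],[0,0.005,0,0],[0,0.005,0,0]]
  force: 40

```text
clock: 3.68
position: [0.4742, 0.2453, 0.0744]
tool_rot: [-0.0, 0.121, 0.993, -0.001]
ft_force: [-1.9, -5.3, 1.0]
width: 0.0233
```

```bash
cat >> h.py <<'E'
C0=np.array([.4731,.2411,.0743]);Y=np.array([np.cos(np.radians(76)),np.sin(np.radians(76)),0]);X=np.array([Y[1],-Y[0],0])
def st():
    o=get_obs();d=o['position']-C0;f=o['ft_force'];print('t',o['clock'],'mm x,y,z',(1000*np.array([d@X,d@Y,d[2]])).round(2),'F x,y,z',np.array([f@X,f@Y,f[2]]).round(1),'w',round(o['width'],4),'M',o['torque'].round(2))
E
python3 -c "
from h import *
st()"
```

```text
t 3.675 mm x,y,z [0.08 4.33 0.1 ] F x,y,z [-0.5 -5.6  1. ] w 0.0233 M [-1.37  0.34 -0.04]
```

>>> play_rows:
  motion:
    - [[0,-0.003,0,0],[0,-0.006,0,0],[0,-0.009,0,0],[0,-0.01,0,0],[0,-0.01,0,0]]

```text
clock: 4.3
position: [0.4722, 0.2369, 0.0745]
tool_rot: [0.0, 0.122, 0.993, 0.001]
ft_force: [1.9, 4.9, -3.0]
width: 0.0239
```

```bash
python3 -c "
from h import *
st()"
```

```text
t 4.3 mm x,y,z [ 0.1  -4.26  0.21] F x,y,z [ 0.7  5.2 -3. ] w 0.0239 M [ 1.41 -0.27 -0.06]
```

>>> play_rows:
  motion:
    - [[0,0.004,0,0],[0,0.008,0,0],[0,0.011,0,0],[0,0.013,0,0],[0,0.013,0,0]]

```text
clock: 4.92
position: [0.4751, 0.2484, 0.0744]
tool_rot: [-0.0, 0.121, 0.993, -0.001]
ft_force: [-0.5, -5.1, 0.7]
width: 0.0238
```

```bash
python3 -c "
from h import *
st()"
```

```text
t 4.925 mm x,y,z [0.15 7.56 0.14] F x,y,z [ 0.7 -5.1  0.7] w 0.0238 M [-1.03  0.3  -0.09]
```

>>> play_rows:
  motion:
    - [[0,-0.005,0,0],[0,-0.01,0,0],[0,-0.014,0,0],[0,-0.017,0,0],[0,-0.017,0,0]]

```text
clock: 5.55
position: [0.4711, 0.2327, 0.0745]
tool_rot: [0.0, 0.122, 0.993, 0.001]
ft_force: [0.2, 4.8, -3.4]
width: 0.0238
```

```bash
python3 -c "
from h import *
st()"
```

```text
t 5.55 mm x,y,z [ 0.1  -8.64  0.19] F x,y,z [-1.   4.7 -3.4] w 0.0238 M [ 1.09 -0.22 -0.03]
```

>>> play_rows:
  motion:
    - [[0,0.006,0,0],[0,0.012,0,0],[0,0.016,0,0],[0,0.0185,0,0],[0,0.0185,0,0]]

```text
clock: 6.18
position: [0.4754, 0.25, 0.0744]
tool_rot: [-0.0, 0.121, 0.993, -0.001]
ft_force: [-1.1, -2.7, 0.5]
width: 0.0239
```

```bash
python3 -c "
from h import *
st();grab('wrist','w3.png');grab('scene','s3.png')"
```

```text
t 6.175 mm x,y,z [0.1  9.2  0.12] F x,y,z [-0.4 -2.9  0.5] w 0.0239 M [-0.89  0.22 -0.09]
```

View pics/w3.png

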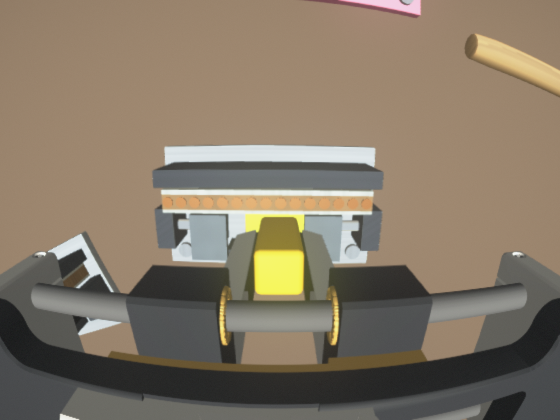

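The wrist view shows the body (columns 246–304) against the jaw on the right side of the picture. There is a clear gap to the other jaw (228–246), about 14 mm, so both jaws are back by roughly 9 mm. I'll centre the wedge and lift gently.

>>> play_rows:
  motion:
    - [[0,-0.005,0,0],[0,-0.0092,0,0],[0,-0.0092,0,0],[0,-0.0092,-0.004,0],[0,-0.0092,-0.008,0]]

```text
clock: 6.9
position: [0.4734, 0.2415, 0.0828]
tool_rot: [0.0, 0.121, 0.993, 0.0]
ft_force: [0.4, 0.1, -1.2]
width: 0.0236
```

```bash
python3 -c "
from h import *
st()"
```

```text
t 6.9 mm x,y,z [0.17 0.46 8.52] F x,y,z [ 0.3  0.2 -1.2] w 0.0236 M [ 0.08 -0.01 -0.02]
```

>>> play_rows:
  motion:
    - [[0,0,-0.006,0],[0,0,-0.013,0],[0,0,-0.022,0],[0,0,-0.035,0],[0,0,-0.05,0]]

```text
clock: 7.52
position: [0.4733, 0.2414, 0.1335]
tool_rot: [0.0, 0.122, 0.993, 0.0]
ft_force: [0.1, 0.2, -1.4]
width: 0.024
```

```bash
python3 -c "
from h import *
st();grab('scene','s4.png')"
```

```text
t 7.525 mm x,y,z [ 0.13  0.34 59.23] F x,y,z [-0.   0.2 -1.4] w 0.024 M [ 0.03 -0.02 -0.01]
```

View pics/s4.png

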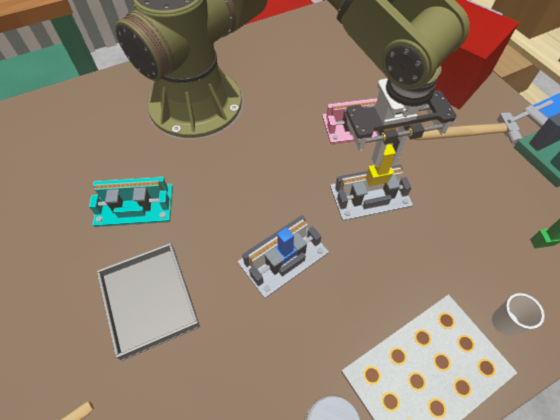

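The wedge is coming up with the gripper. I'll raise it clear of everything first.

>>> play_rows:
  motion:
    - [[0,0,-0.025,0],[0,0,-0.05,0],[0,0,-0.075,0],[0,0,-0.095,0],[0,0,-0.1,0]]

```text
clock: 8.2
position: [0.4736, 0.2415, 0.2338]
tool_rot: [0.001, 0.122, 0.993, 0.001]
ft_force: [-0.5, 0.1, -1.8]
width: 0.0241
```

```bash
python3 -c "
from h import *
goto([.468,-.277,.23])"
```

```text
t 8.2 pos [0.4736 0.2415 0.2338] shift [-0.1196 -0.5046  0.0033] yang 76.04 turn None F [-0.5  0.1 -1.8] w 0.0241
```

>>> play_rows:
  motion:
    - [[-0.004,-0.016,0,0],[-0.011,-0.046,0,0],[-0.02,-0.084,0,0],[-0.029,-0.122,0,0],[-0.038,-0.16,0,0]]

```text
clock: 8.82
position: [0.4708, 0.0748, 0.2315]
tool_rot: [-0.001, 0.122, 0.993, -0.0]
ft_force: [-0.3, 0.0, -1.1]
width: 0.0239
```

>>> play_rows:
  motion:
    - [[-0.009,-0.038,0,0],[-0.018,-0.076,0,0],[-0.027,-0.114,0,0],[-0.036,-0.152,0,0],[-0.045,-0.19,0,0]]

```text
clock: 9.45
position: [0.4683, -0.1202, 0.2315]
tool_rot: [-0.001, 0.122, 0.993, 0.0]
ft_force: [-0.4, -1.0, -1.8]
width: 0.0239
```

>>> play_rows:
  motion:
    - [[-0.009,-0.038,0,0],[-0.018,-0.076,0,0],[-0.027,-0.114,0,0],[-0.035,-0.145,0,0],[-0.037,-0.155,0,0]]

```text
clock: 10.07
position: [0.4667, -0.2793, 0.2312]
tool_rot: [-0.001, 0.123, 0.992, 0.0]
ft_force: [-0.1, 0.4, -1.9]
width: 0.0236
```

```bash
python3 -c "
from h import *
goto([.468,-.277,.069]);grab('wrist','w5.png');grab('top','t5.png');grab('scene','s5.png');print(get_obs()['q'])"
```

```text
t 10.075 pos [ 0.4667 -0.2793  0.2312] shift [-0.001   0.0025  0.1622] yang 75.92 turn None F [-0.1  0.4 -1.9] w 0.0236
[-6.03085446e-01  2.66787310e-01  1.50138811e+00  1.18465046e-04
  1.37446374e+00 -1.92977148e+00]
```

View pics/w5.png

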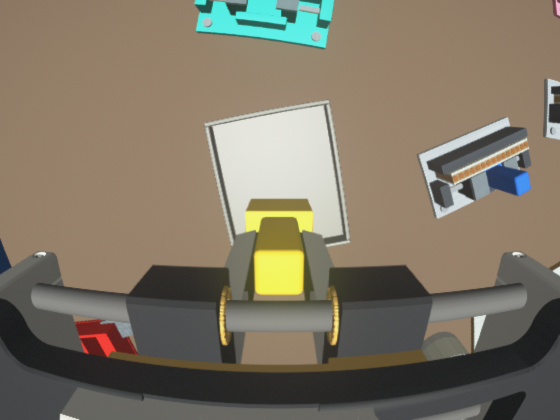

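View pics/s5.png

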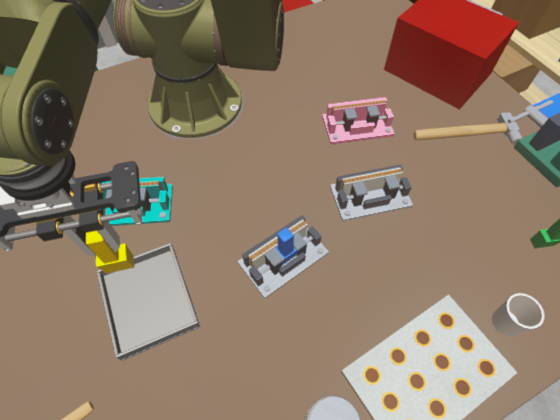

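The jig still holds its strip, the blue wedge is untouched, and the wedge hangs straight over the tray. I'll lower it.

>>> play_rows:
  motion:
    - [[0,0.002,0.03,0],[0,0.002,0.065,0],[0,0.002,0.1,0],[0,0.002,0.125,0],[0,0.002,0.14,0]]

```text
clock: 10.85
position: [0.4682, -0.2746, 0.0914]
tool_rot: [-0.001, 0.121, 0.993, 0.0]
ft_force: [-0.1, 0.6, -1.9]
width: 0.0238
```

```bash
python3 -c "
from h import *
goto([.468,-.277,.069]);grab('scene','s6.png')"
```

```text
t 10.85 pos [ 0.4682 -0.2746  0.0914] shift [-0.0004 -0.0024  0.0224] yang 76.1 turn None F [-0.1  0.6 -1.9] w 0.0238
```

View pics/s6.png

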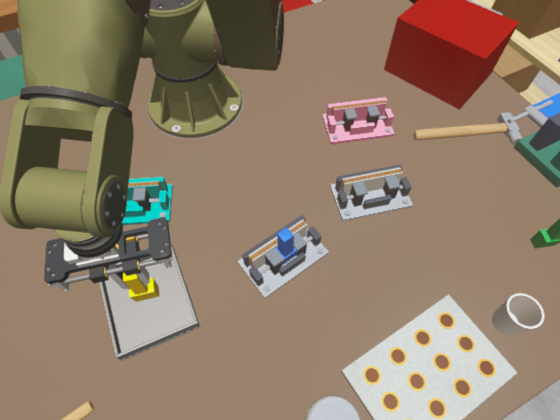

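The wedge is inside the tray walls, about 20 mm above the floor. I'll lower the rest slowly.

>>> play_rows:
  motion:
    - [[0,0,0.005,0],[0,0,0.01,0],[0,0,0.014,0],[0,0,0.017,0],[0,0,0.019,0]]

```text
clock: 11.52
position: [0.4684, -0.2758, 0.0734]
tool_rot: [0.0, 0.122, 0.993, -0.0]
ft_force: [0.1, 0.4, -2.1]
width: 0.0237
```

```bash
python3 -c "
from h import *
goto([.468,-.277,.069])"
```

```text
t 11.525 pos [ 0.4684 -0.2758  0.0734] shift [ 0.0001 -0.0013  0.0044] yang 76.04 turn None F [ 0.1  0.4 -2.1] w 0.0237
```

>>> play_rows:
  motion:
    - [[0,0,0.001,0],[0,0,0.002,0],[0,0,0.003,0],[0,0,0.003,0]]

```text
clock: 12.02
position: [0.4684, -0.2757, 0.0704]
tool_rot: [-0.0, 0.122, 0.993, 0.0]
ft_force: [0.4, -0.2, -1.3]
width: 0.0237
```

```bash
python3 -c "
from h import *
goto([.468,-.277,.069])"
```

```text
t 12.025 pos [ 0.4684 -0.2757  0.0704] shift [ 0.0001 -0.0013  0.0014] yang 76.04 turn None F [ 0.4 -0.2 -1.3] w 0.0237
```

>>> play_rows:
  motion:
    - [[0,0,0.0005,0],[0,0,0.001,0],[0,0,0.0015,0],[0,0,0.0015,0]]

```text
clock: 12.52
position: [0.4685, -0.2757, 0.0692]
tool_rot: [0.0, 0.122, 0.993, -0.0]
ft_force: [-0.8, 1.1, 4.2]
width: 0.0236
```

```bash
python3 -c "
from h import *
goto([.468,-.277,.069])"
```

```text
t 12.525 pos [ 0.4685 -0.2757  0.0692] shift [ 0.0001 -0.0013  0.0002] yang 76.04 turn None F [-0.8  1.1  4.2] w 0.0236
```

Contact: Fz rose from −2 to +4 N at the expected height. I'll open the fingers gently.

>>> play_rows:
  motion:
    - [[0,0,0,0],[0,0,0,0],[0,0,0,0],[0,0,0,0],[0,0,0,0]]
  hand: 0.1

```text
clock: 13.15
position: [0.4684, -0.2757, 0.0689]
tool_rot: [-0.0, 0.122, 0.993, -0.0]
ft_force: [-0.5, 0.5, -0.4]
width: 0.0518
```

```bash
python3 -c "
from h import *
goto([.468,-.277,.069]);grab('wrist','w7.png')"
```

```text
t 13.15 pos [ 0.4684 -0.2757  0.0689] shift [ 0.0001 -0.0013 -0.0001] yang 76.04 turn None F [-0.5  0.5 -0.4] w 0.0518
```

View pics/w7.png

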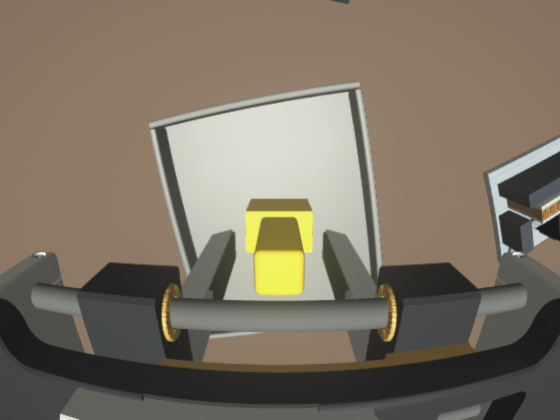

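The wedge stands free between the open fingers, with its head at columns 255–303 and clear space on each side. I'll retreat upward.

>>> play_rows:
  motion:
    - [[0,0,-0.01,0],[0,0,-0.03,0],[0,0,-0.06,0],[0,0,-0.1,0],[0,0,-0.14,0]]

```text
clock: 13.82
position: [0.4683, -0.2756, 0.211]
tool_rot: [0.0, 0.122, 0.993, -0.0]
ft_force: [0.5, -0.7, 0.1]
width: 0.0519
```

>>> play_rows:
  motion:
    - [[-0.03,0.03,-0.02,0],[-0.06,0.08,-0.02,0],[-0.08,0.13,-0.02,0],[-0.08,0.15,-0.02,0],[-0.08,0.15,-0.02,0]]

```text
clock: 14.45
position: [0.5821, -0.1488, 0.2293]
tool_rot: [0.0, 0.121, 0.993, -0.0]
ft_force: [-0.5, 0.1, 0.6]
width: 0.0518
```

Run:
```python
from h import *
st();d=grab('scene','s8.png');t=grab('top','t8.png')
a=t['color'][140:250,120:240,::-1];b=d['color'][150:225,320:420,::-1]
cv2.imwrite('pics/zz.png',np.hstack([cv2.resize(a,(400,367)),cv2.resize(b,(400,367))]))
```

```text
t 14.45 mm x,y,z [ 200.11 -351.91  155.04] F x,y,z [-0.5 -0.   0.6] w 0.0518 M [-0.   -0.   -0.05]
```

View pics/s8.png

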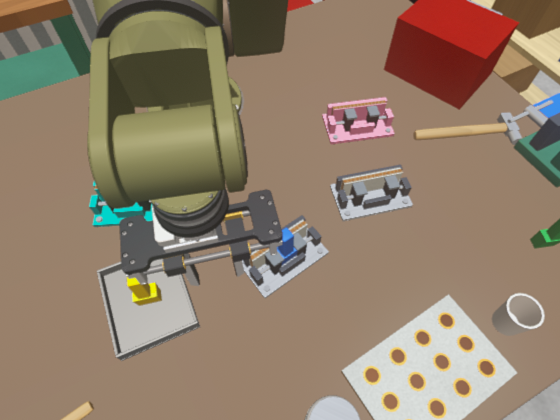

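View pics/t8.png

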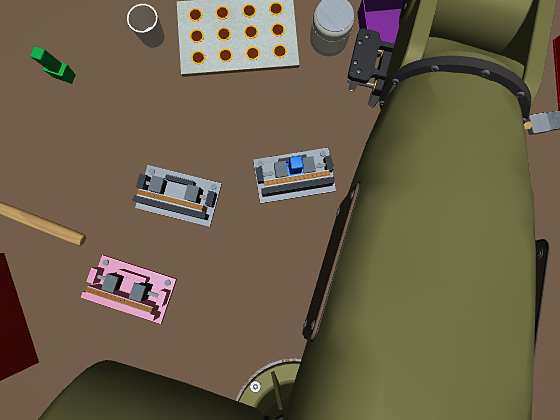

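View pics/zz.png

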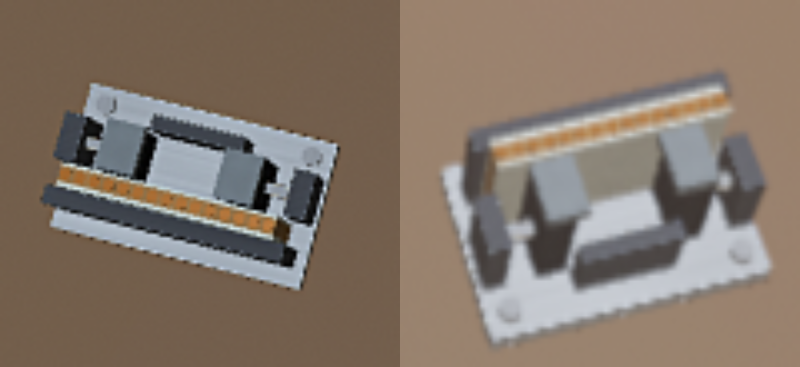

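The yellow wedge stands upright in the tray at about (142,287) in the scene view. Both jaws of the yellow jig are back with the strip in place, the blue wedge is as it was, and the arm is clear.

```bash
python3 -c "
from bench import ticket
print(ticket.job_done())"
```

```text
the job is handed in; nothing more can be done
None
```

The yellow wedge is out of its jig and standing upright in the grey tray. I handed the job in at about 14.5 s of the 51 s allowed.

- **Loosening:** I gripped the head and pulled it left and right in growing swings of about 4 to 9 mm. The jaws took about 5 N. I then brought the wedge back to the middle. Going by the wedge's travel, both jaws ended about 9 mm out.
- **Lifting out:** It rose freely, with no vertical force reading over 2 N during the lift.
- **Setting down:** I lowered it until the force changed from −2 N to +4 N at the expected floor height, then opened the fingers and backed off.

In the last pictures the wedge stands in the tray, both jaws of the yellow jig are back and its strip is still in place. The blue wedge looks unmoved, and the gripper reads no meaningful contact force. I judged jaw travel from the wedge's motion and the pictures, since the joints give no direct reading. No check failed or disagreed.

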